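Latch the green case

TASK

The green case is standing slightly open. Hook its latch loop over the keeper on the far shell, then press the lever down past centre until it lies flat and holds the case shut. Leave the grey case's latch as it is and do not disturb the other things.

Things in the scene. Friction and masses are not known exactly. Their poses are not given: they have to be found in the camera images.
- green_case: Green hard case standing upright like a briefcase with its seam facing up, 118 mm deep (x) by 110 mm wide (y) by 105 mm tall, heavy and fixed to the surface. Origin: centre of its underside. x runs across the seam from the near shell (fixed) to the far shell. A steel draw latch lies across the seam on the middle of its top: the lever is on the near shell, the keeper (an upstanding lip 22 mm wide) on the far shell.
- green_case_pivot (a point): pivot pin of the green case's latch lever, 10 mm above the case's top; the pin runs along the case's y.
- green_case_tab (a point): finger tab on the outer face (the upper face when shut) of the green case's lever, 42 mm from the pivot. The lever is a steel plate 22 mm wide that ends 51 mm from the pivot.
- green_case_bar (a point): middle of the cross bar (8 mm thick, 40 mm long, along the case's y) at the end of the green case's wire loop. The loop is two wires 34 mm apart, 53 mm long, pinned on the lever 15 mm from the lever's pivot. It starts 46 to 58 degrees above level, leaning out over the far shell.
- green_case_keeper (a point): seat of the green case's keeper: where the middle of the bar lies when it is pulled up against the far side of the lip (the lip is 4 mm nearer in x and its top 4 mm higher). While the lever still stands up, the hooked bar lies 5 to 10 mm beyond this point in the case's x, and level with it, on a flat steel plate.
- grey_case: Grey hard case standing upright like a briefcase with its seam facing up, 118 mm deep (x) by 110 mm wide (y) by 105 mm tall, heavy and fixed to the surface. Origin: centre of its underside. x runs across the seam from the near shell (fixed) to the far shell. A steel draw latch lies across the seam on the middle of its top: the lever is on the near shell, the keeper (an upstanding lip 22 mm wide) on the far shell.
- grey_case_tab (a point): finger tab on the outer face (the upper face when shut) of the grey case's lever, 42 mm from the pivot. The lever is a steel plate 22 mm wide that ends 51 mm from the pivot.
- grey_case_bar (a point): middle of the cross bar (8 mm thick, 40 mm long, along the case's y) at the end of the grey case's wire loop. The loop is two wires 34 mm apart, 53 mm long, pinned on the lever 15 mm from the lever's pivot. It starts 46 to 58 degrees above level, leaning out over the far shell.
- green_case_lever (a joint): angle of the green case's lever: 0 = shut, lying flat and pointing to the case's -x; 1.57 = standing straight up; it starts near 1.7 (leaning a little towards the keeper) and friction (about 3.5 N at the tab) keeps it where it is left, but do not press the loop inward against it. With the loop hooked it takes some 4 to 8 N at the tab to press it down; dead centre is at about 0.25, below which it stays down by itself.
- green_case_loop (a joint): angle of the green case's loop from the lever (0 with the latch shut; larger = raised). Light friction holds it up at the start; pressed outward and down at the bar it drops by itself below about 40 degrees above level. On its way down the bar swings out to some 10 mm beyond the keeper point, then lands behind the lip.
- green_case_shell (a joint): how far the green case's far shell stands open about its hinge at the bottom of the seam: 0.04 at the start (a 4 mm gap at the top, pushed open by a springy gasket), 0 = shut.
- foam_case_mid (a point): centre of a loose clear case with black foam, 70 x 86 x 17 mm; bystander.
- screwdriver_mid (a point): centre of a loose small white and blue screwdriver, 108 mm long, 9 mm thick; bystander.
Mind the look-alikes: they are no part of the job. Leave any red look-alike of the green_case alone.

How it is judged:
By the outcome, as a careful person would: the job done as asked, in the order asked, and still so for the second after the job is handed in, with the robot touching nothing.
It also fails if it takes over 35 s, if anything falls off the work surface, if the arm or the gripper's body presses on something with over 40 N, if the wrist force passes 120 N, or if a joint passes its speed limit or range.

ROBOT

A 7-joint arm with a two-finger parallel gripper is mounted at the origin on a cart in front of the work surface, level with it; the furniture and walls round the work are solid. World frame = base frame: x ahead of the robot, y to its left, z up, the work surface at z = 0. Lengths are in m, angles in rad, forces in N, time in s.
With the tool pointing down it reaches from about 0.4 to 0.85 m from the base axis. Payload 10.4 kg.
Tool frame: the origin (TCP) lies midway between the tips of the shut fingers; the grasp point (between the pads) lies 19 mm behind it; x points along the fingers, z is the direction in which the jaws open and shut, and the axes are right-handed (so a half turn about x gives the same grasp; the last joint's range is limited). The gripper opens to 87 mm and grips with 3 to 60 N. Pads are 19 mm wide; open, the fingers measure 117 mm over their backs; the gripper's body (75 mm by 190 mm) begins 51 mm behind the grasp point.
Start: joints at [-1.169, 0.332, -0.065, 1.46, 0.022, 1.35, -0.088], TCP at [0.258, 0.569, 0.223] pointing down, gripper open.
Joint ranges: [-2.6, 2.6], [-0.5, 2.12], [-1.47, 1.34], [0.16, 2.42], [-1.27, 4.41], [0.06, 2.06], [-2.6, 2.6]. Speed limits (rad/s): [2.22, 2.22, 2.79, 2.79, 3.14, 3.14, 3.14].

INTERFACE

Orientations are given as a unit quaternion [x, y, z, w].
In Python, from bench import read_state, camera, camera_params, close_job gives the robot as it stands.
- The arm moves only by the tool arm_command, never from a script. Its argument "targets" is a list of rows, each a list of 7 numbers: the closure in counts, from 0 (fully open) to 255 (shut), then the shift along the tool's x, y, z in mm, then the turn, a rotation vector about the tool's x, y, z in rad. A call has 1 to 10 rows; each row is the pose to reach, as a shift and turn from the pose commanded when the call began, along the tool's axes at that moment; what a row does not reach only later rows make up. A row lasts 1/10 s, in which the tool goes at most 50 mm and 8.59 degrees, less where a joint would pass 70% of its speed; a pose out of reach is approached as far as the arm can. A call with a gripper value outside its range is refused whole. The fingers move at their own pace and stop on an object; "newtons" is the grip in N (left out, the last holds). Time passes only in rows, so rows that repeat a pose let the fingers close. It gives the time, the measured TCP pose, the force and the opening at its end, in the units of the state.
- read_state(): the state, without advancing time (a new reading comes with each control period).
- camera(name): name is "scene" or "top" or "wrist"; returns the picture (400x640x3 uint8, red, green, blue); there is no depth.
- camera_params(name): a dict with "intrinsics" (3x3 intrinsics, pixels), "dist" ([k1, k2, p1, p2, k3] as OpenCV has them; the pictures are not rectified), "xyz" and "orientation" of the camera in the world; the wrist camera has in their place "mount" (4x4, takes a point from camera to tool coordinates, whose origin is the TCP and whose axes are the tool frame's). Camera axes: x right, y down, z forward; pixel columns grow to the right and rows downward; lengths in m; the calibration is good to about 2 mm. A picture is of the moment at which its call begins: read the wrist's pose just before it. camera_params takes no time and is no camera call.
- close_job(): hands the job in, once; it reports no verdict.
The state is a dict: "time": time; "joint_positions": joint angles; "joint_vel": joint speeds; "joint_torque": joint torques, N m; "ee_pos": TCP position; "eef_rot": TCP orientation; "ft_force": force on the tool from outside, world axes, zero at the start; "torque": the same for the moment, N m; "width": finger opening in m.
Only numpy, scipy, OpenCV 4.12 (cv2) and the standard library are available. Lean on these libraries where they do the work, as an engineer would, in place of code of your own. Each camera call takes 0.05 s, during which the arm holds its last target.

## Working session

There is one attempt and no reset: what is moved stays moved. The work goes in short steps, Python scripts to look and compute and a tool call to move; the robot and the scene stay as the last step left them, time stands still between calls to the robot, and variables do not carry over. Pictures are saved under pics/ and viewed, and the job is handed in when it is done.

Besides the shell and the picture viewer there is one more tool, called after "Call:" by a JSON object that holds its "fn" and its "kwargs". arm_command: Moves the arm, as the interface text tells. Its arguments: {"type":"object","properties":{"targets":{"type":"array"},"newtons":{"type":"number"}},"required":["targets"]}

```bash
mkdir -p pics; ls; cat > h.py <<'E'
import numpy as np, cv2
from scipy.spatial.transform import Rotation as R
from bench import read_state, camera, camera_params
def save(n,im): cv2.imwrite(f'pics/{n}.png',im[:,:,::-1])
E
python3 - <<'E'
from h import *
s=read_state(); print({k:np.round(v,3) for k,v in s.items()})
for n in ['scene','top']:
    p=camera_params(n); print(n,p)
    save(n+'0',camera(n))
print(camera_params('wrist'))
E
```

```text
pics
{'time': np.float64(0.0), 'joint_positions': array([-1.169,  0.333, -0.065,  1.461,  0.022,  1.35 , -0.088]), 'joint_vel': array([-0.001, -0.   , -0.001, -0.001, -0.   , -0.002,  0.001]), 'joint_torque': array([ 1.0000e-03, -6.2327e+01,  2.5000e-02, -3.8990e+01, -6.1000e-02,
        4.0000e-02,  0.0000e+00]), 'ee_pos': array([0.257, 0.569, 0.222]), 'eef_rot': array([-0.384,  0.595,  0.383,  0.594]), 'ft_force': array([ 0.666, -0.241, -0.121]), 'torque': array([-0.027,  0.002,  0.004]), 'width': np.float64(0.087)}
scene {'intrinsics': array([[420.05114717,   0.        , 328.67437579],
       [  0.        , 420.05114717, 201.96038378],
       [  0.        ,   0.        ,   1.        ]]), 'dist': array([-0.07085107,  0.        ,  0.        ,  0.        ,  0.        ]), 'xyz': array([-0.20629785, -0.85528669,  0.61882565]), 'orientation': array([ 0.78358688, -0.32066628,  0.19098281, -0.49667928])}
top {'intrinsics': array([[378.28575398,   0.        , 320.4145635 ],
       [  0.        , 378.28575398, 204.08097044],
       [  0.        ,   0.        ,   1.        ]]), 'dist': array([-0.05620682,  0.        ,  0.        ,  0.        ,  0.        ]), 'xyz': array([ 0.37474279, -0.05771693,  0.93844851]), 'orientation': array([-0.69682215,  0.71355477, -0.05297742,  0.04971801])}
{'intrinsics': array([[293.72186341,   0.        , 318.28325413],
       [  0.        , 293.72186341, 199.64560849],
       [  0.        ,   0.        ,   1.        ]]), 'dist': array([0.01521214, 0.        , 0.        , 0.        , 0.        ]), 'mount': array([[-5.29783259e-04, -2.75403162e-01,  9.61328673e-01,
        -1.62236890e-01],
       [ 5.39302241e-04, -9.61328747e-01, -2.75402886e-01,
         7.55344460e-02],
       [ 9.99999714e-01,  3.72542869e-04,  6.57821419e-04,
        -8.11793739e-04],
       [ 0.00000000e+00,  0.00000000e+00,  0.00000000e+00,
         1.00000000e+00]])}
```

```bash
ls pics
```

```text
scene0.png
top0.png
```

View pics/scene0.png

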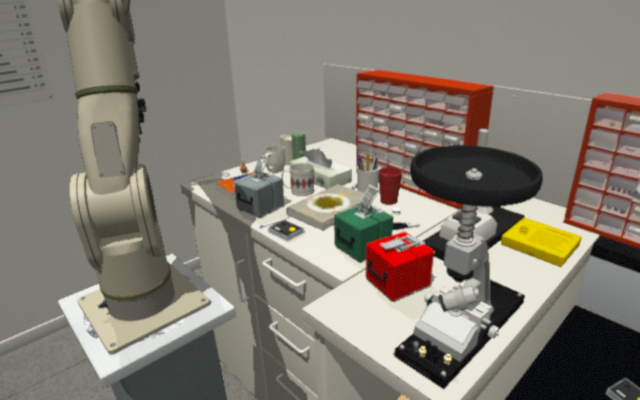

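View pics/top0.png

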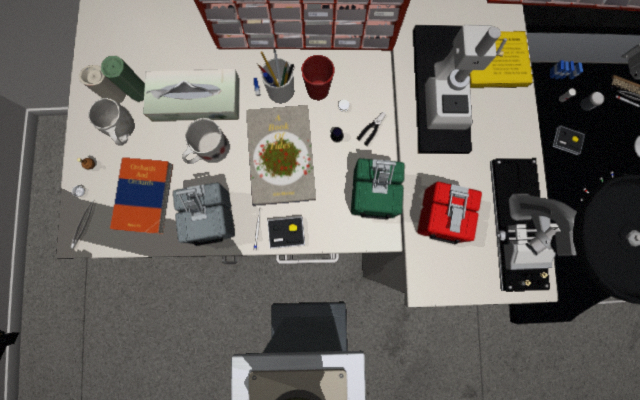

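```bash
python3 - <<'E'
import cv2, numpy as np
t=cv2.imread('pics/top0.png')[140:230,335:425]; s=cv2.imread('pics/scene0.png')[175:265,325:415]
a=np.hstack([cv2.resize(t,(400,400),interpolation=2),cv2.resize(s,(400,400),interpolation=2)])
cv2.imwrite('pics/crop0.png',a)
E
```

```text
(no output)
```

View pics/crop0.png

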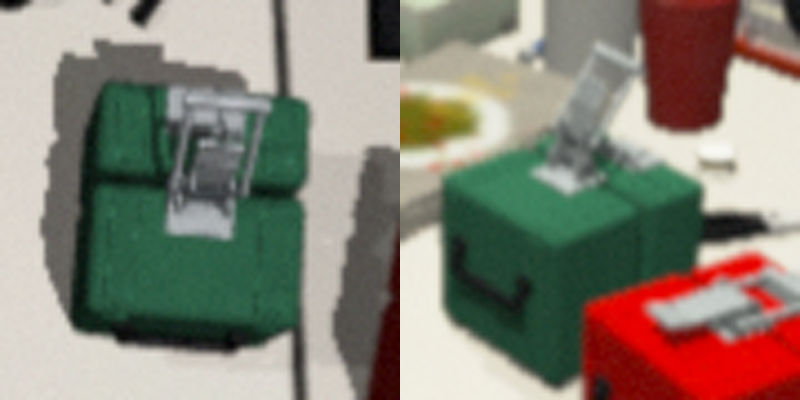

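```bash
cat >> h.py <<'E'
def ray(n,px,pose=None):
    p=camera_params(n)
    px=np.array(px,float).reshape(-1,1,2)
    d=cv2.undistortPoints(px,p['intrinsics'],p['dist']).reshape(-1,2)
    d=np.c_[d,np.ones(len(d))]
    if n=='wrist':
        M=p['mount']; Rw=R.from_quat(pose['eef_rot']).as_matrix()
        return Rw@M[:3,3]+pose['ee_pos'], d@(Rw@M[:3,:3]).T
    return p['xyz'], d@R.from_quat(p['orientation']).as_matrix().T
def onz(n,px,z,pose=None):
    o,d=ray(n,px,pose); return o+d*((z-o[2])/d[:,2])[:,None]
def proj(n,P,pose=None):
    p=camera_params(n); P=np.array(P,float).reshape(-1,3)
    if n=='wrist':
        M=p['mount']; Rw=R.from_quat(pose['eef_rot']).as_matrix()
        o=Rw@M[:3,3]+pose['ee_pos']; C=Rw@M[:3,:3]
    else: o=p['xyz']; C=R.from_quat(p['orientation']).as_matrix()
    return cv2.projectPoints((P-o)@C,np.zeros(3),np.zeros(3),p['intrinsics'],p['dist'])[0].reshape(-1,2)
E
python3 - <<'E'
from h import *
f=90/400
c=np.array([[105,90],[305,100],[300,320],[92,325],[95,185],[300,198],[165,232],[235,240]])*f+[335,140]
print(np.round(onz('top',c,0.105),4))
b=np.array([[188,100],[270,103]])*f+[335,140]
print(np.round(onz('top',b,0.172),4))
s=read_state(); print(R.from_quat(s['eef_rot']).as_matrix().round(3))
E
```

```text
[[ 0.5951 -0.1521  0.105 ]
 [ 0.5877 -0.2544  0.105 ]
 [ 0.4746 -0.2454  0.105 ]
 [ 0.4746 -0.1409  0.105 ]
 [ 0.5458 -0.1451  0.105 ]
 [ 0.5368 -0.2489  0.105 ]
 [ 0.5209 -0.1795  0.105 ]
 [ 0.516  -0.2147  0.105 ]]
[[ 0.5718 -0.1834  0.172 ]
 [ 0.5695 -0.2219  0.172 ]]
[[-0.    -0.911  0.412]
 [-0.001  0.412  0.911]
 [-1.    -0.    -0.001]]
```

Call:
{"fn": "arm_command", "kwargs": {"targets": [[0, -40, -20, -15, 0, 0, 0], [0, -50, -60, -40, -0.05, 0, 0], [0, -50, -346, -248, -0.2, 0, 0], [0, -50, -346, -248, -0.2, 0, 0], [0, -50, -346, -248, -0.2, 0, 0], [0, -50, -346, -248, -0.2, 0, 0], [0, -50, -346, -248, -0.2, 0, 0], [0, -50, -346, -248, -0.2, 0, 0], [255, -50, -346, -248, -0.2, 0, 0]], "newtons": 10}}

```text
time: 1.0
ee_pos: [0.4686, 0.2032, 0.2724]
eef_rot: [-0.441, 0.553, 0.441, 0.553]
ft_force: [0.8, 0.7, 0.8]
width: 0.0841
```

```bash
cat > d.py <<'E'
from h import *
import sys
# usage: target x y z yawcase(deg) -> shift in tool axes
t=np.array(list(map(float,sys.argv[1:4]))); a=np.radians(float(sys.argv[4]))
s=read_state(); Rw=R.from_quat(s['eef_rot']).as_matrix()
c,sn=np.cos(a),np.sin(a)
T=np.array([[0,-c,-sn],[0,-sn,c],[-1,0,0]]) # tool y=-case x, z=case y
print('t',s['time'],'ee',np.round(s['ee_pos'],4),'w',s['width'])
print('shift mm',np.round(1000*Rw.T@(t-s['ee_pos']),1),'rot',np.round(R.from_matrix(Rw.T@T).as_rotvec(),4))
E
python3 d.py 0.49 -0.19 0.26 -5
```

```text
t 1.0 ee [0.4686 0.2032 0.2724] w 0.0840844603329279
shift mm [  12.4 -108.5 -378.6] rot [-1.374e-01  2.000e-04 -1.000e-04]
```

Call:
{"fn": "arm_command", "kwargs": {"targets": [[255, 0, -20, -50, 0, 0, 0], [255, 12, -108, -379, -0.137, 0, 0], [255, 12, -108, -379, -0.137, 0, 0], [255, 12, -108, -379, -0.137, 0, 0], [255, 12, -108, -379, -0.137, 0, 0], [255, 12, -108, -379, -0.137, 0, 0], [255, 12, -108, -379, -0.137, 0, 0], [255, 12, -108, -379, -0.137, 0, 0], [255, 12, -108, -379, -0.137, 0, 0], [255, 12, -108, -379, -0.137, 0, 0]]}}

```text
time: 2.0
ee_pos: [0.4885, -0.1892, 0.2601]
eef_rot: [-0.477, 0.522, 0.477, 0.522]
ft_force: [0.0, -0.2, 0.9]
width: 0.007
```

```bash
python3 - <<'E'
from h import *
s=read_state(); print(s['time'],s['ee_pos'],s['width'])
import pickle; pickle.dump(s,open('s1.pkl','wb'))
save('w1',camera('wrist'))
E
```

```text
2.0 [ 0.48850002 -0.18915802  0.26009938] 0.006954962706699326
```

View pics/w1.png

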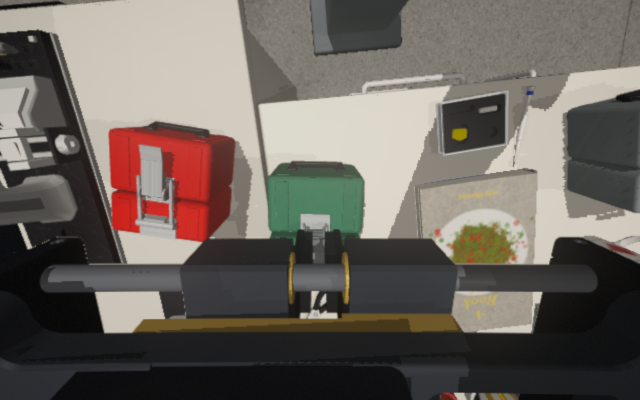

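Call:
{"fn": "arm_command", "kwargs": {"targets": [[255, -10, -110, 0, 0, 0, 0], [255, -10, -110, 0, 0, 0, 0], [255, -10, -110, 0, 0, 0, 0], [255, -10, -110, 0, 0, 0, 0]]}}

```text
time: 2.45
ee_pos: [0.6001, -0.1955, 0.2689]
eef_rot: [-0.478, 0.521, 0.479, 0.52]
ft_force: [-0.7, -0.1, -0.7]
width: 0.0007
```

```bash
python3 - <<'E'
from h import *
s=read_state(); print(s['time'],s['ee_pos'],s['width'])
import pickle; pickle.dump(s,open('s2.pkl','wb'))
im=camera('wrist'); save('w2',im); save('w2c',cv2.resize(im[100:250,240:440],(800,600),interpolation=2))
E
```

```text
2.45 [ 0.60013148 -0.19549362  0.26888598] 0.0007367313786071382
```

View pics/w2.png

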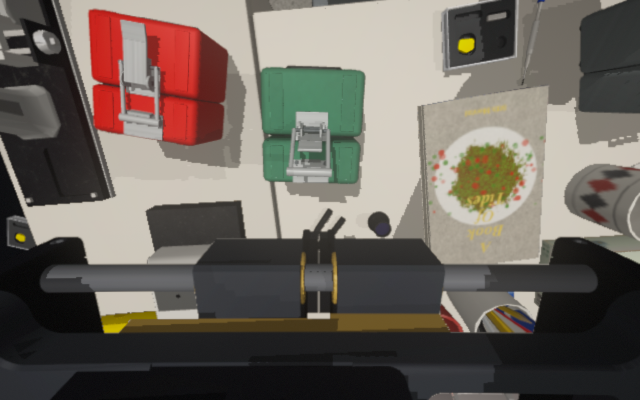

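View pics/w2c.png

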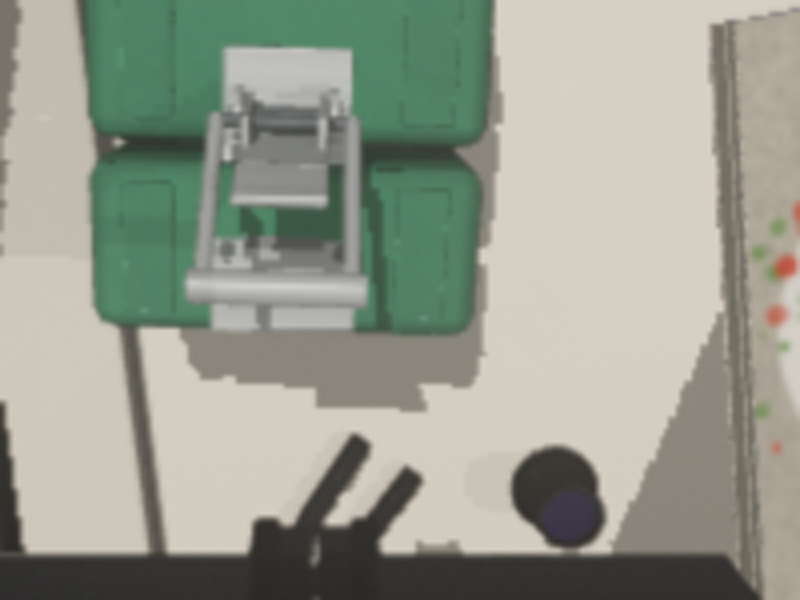

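```bash
python3 - <<'E'
from h import *
import pickle; s=pickle.load(open('s2.pkl','rb'))
print(camera_params('wrist')['mount'][:3,3])
q=lambda l:np.array(l,float)/4+[240,100]
def f(l,z): return np.round(onz('wrist',q(l),z,s),4)
print('plate near',f([[222,48],[352,48]],.106))
print('case far corners',f([[97,318],[478,328]],.105))
print('seam near shell',f([[95,135],[487,142]],.105))
print('pivot',f([[243,112],[328,112]],.115))
print('levertip',f([[233,200],[328,205]],.166))
print('bar ends',f([[188,288],[367,292]],.168))
for z in(.16,.165,.17,.175): print(z,f([[277,290]],z), onz('top',[[386.5,163]],z).round(4))
print('keeper plate',f([[212,328],[352,328],[212,240],[350,240]],.107))
E
```

```text
[-0.16223756  0.07580771 -0.00078904]
plate near [[ 0.5188 -0.2135  0.106 ]
 [ 0.5216 -0.1792  0.106 ]]
case far corners [[ 0.5886 -0.2565  0.105 ]
 [ 0.6005 -0.1492  0.105 ]]
seam near shell [[ 0.5384 -0.2503  0.105 ]
 [ 0.5491 -0.1444  0.105 ]]
pivot [[ 0.5353 -0.2091  0.115 ]
 [ 0.5372 -0.1869  0.115 ]]
levertip [[ 0.5525 -0.2101  0.166 ]
 [ 0.5554 -0.189   0.166 ]]
bar ends [[ 0.5711 -0.2222  0.168 ]
 [ 0.5754 -0.1818  0.168 ]]
0.16 [[ 0.5747 -0.2025  0.16  ]] [[ 0.5733 -0.2048  0.16  ]]
0.165 [[ 0.5738 -0.2022  0.165 ]] [[ 0.5721 -0.2039  0.165 ]]
0.17 [[ 0.5729 -0.202   0.17  ]] [[ 0.5708 -0.2029  0.17  ]]
0.175 [[ 0.572  -0.2018  0.175 ]] [[ 0.5695 -0.202   0.175 ]]
keeper plate [[ 0.5937 -0.2242  0.107 ]
 [ 0.597  -0.1848  0.107 ]
 [ 0.569  -0.2215  0.107 ]
 [ 0.5722 -0.1835  0.107 ]]
```

```bash
python3 d.py 0.573 -0.202 0.185 -6; python3 - <<'E'
import cv2
t=cv2.imread('pics/scene0.png')[180:240,330:410]; cv2.imwrite('pics/sc0.png',cv2.resize(t,(800,600),interpolation=2))
E
```

```text
t 2.5 ee [ 0.5988 -0.1965  0.2696] w 0.0010296477408202973
shift mm [84.7 25.1 -7.7] rot [ 0.019  -0.0001 -0.0017]
```

View pics/sc0.png

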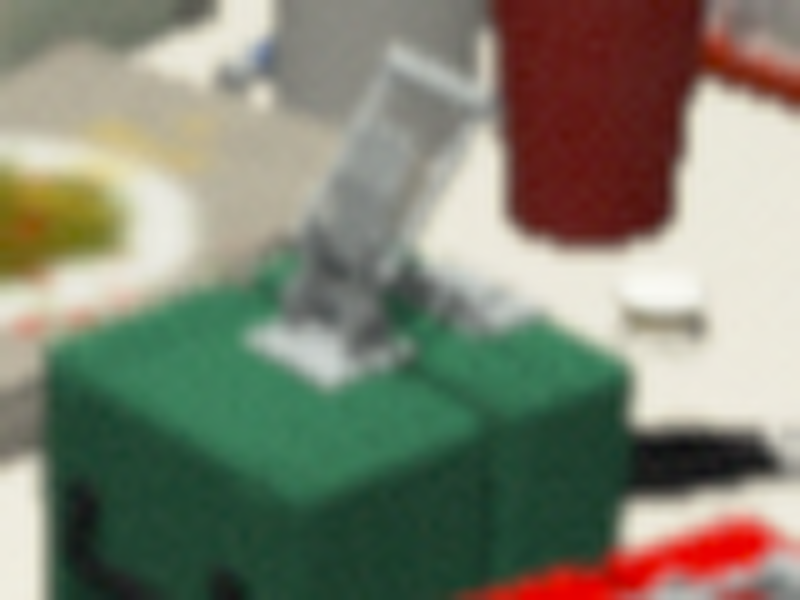

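```bash
python3 - <<'E'
from h import *
import pickle; s=pickle.load(open('s2.pkl','rb'))
for z in (.16,.165,.17,.175,.18): print(z,proj('scene',onz('wrist',[[277/4+240,172.5]],z,s)).round(1))
E
```

```text
0.16 [[374.2 191.6]]
0.165 [[373.9 189.9]]
0.17 [[373.7 188.3]]
0.175 [[373.5 186.6]]
0.18 [[373.2 184.9]]
```

Call:
{"fn": "arm_command", "kwargs": {"targets": [[255, 42, 12, -4, 0.019, 0, 0], [255, 84, 25, -8, 0.019, 0, 0], [255, 84, 25, -8, 0.019, 0, 0]]}}

```text
time: 2.8
ee_pos: [0.5678, -0.2025, 0.182]
eef_rot: [-0.469, 0.528, 0.475, 0.525]
ft_force: [-0.4, -0.5, 0.1]
width: 0.0008
```

```bash
python3 - <<'E'
from h import *
im=camera('scene'); save('sc1',cv2.resize(im[150:240,320:440],(800,600),interpolation=2))
im=camera('wrist'); save('w3',im)
s=read_state(); print(s['ee_pos'],s['ft_force'])
E
python3 d.py 0.574 -0.202 0.185 -6
```

```text
[ 0.57295482 -0.20300964  0.18820439] [1.03578193 0.11165108 1.16320342]
t 2.9 ee [ 0.573  -0.203   0.1882] w 0.0004748756493679578
shift mm [ 3.2 -0.9  1.1] rot [-0.0016  0.0011  0.0011]
```

View pics/sc1.png

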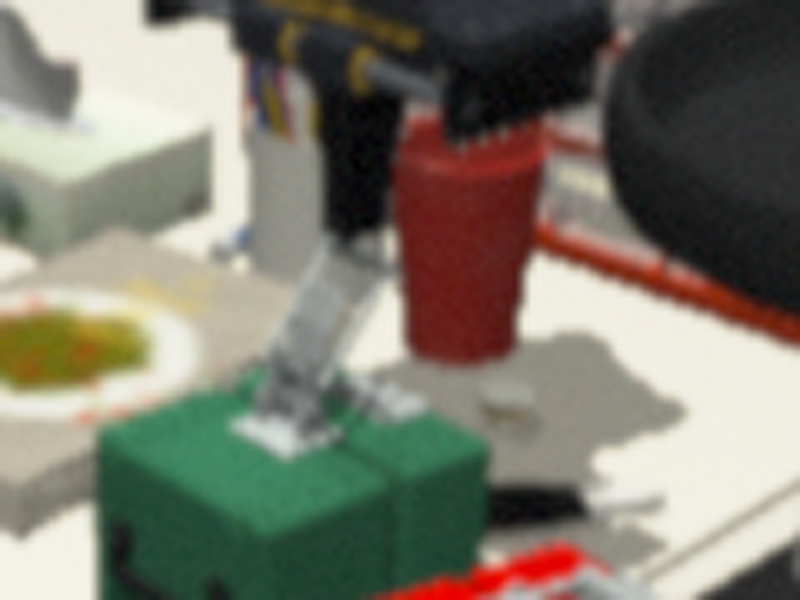

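View pics/w3.png

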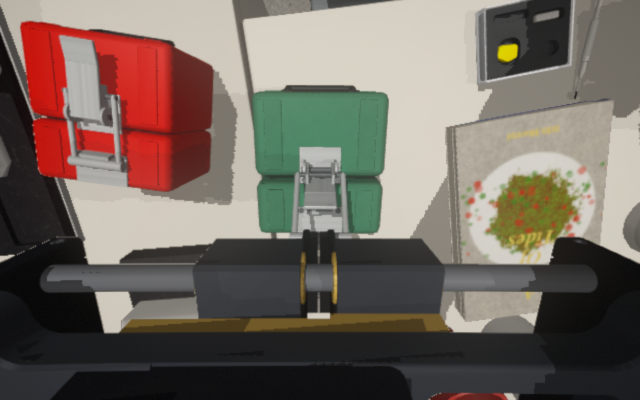

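Call:
{"fn": "arm_command", "kwargs": {"targets": [[255, 5, 0, 0, 0, 0, 0], [255, 9, -1, 0, 0, 0, 0], [255, 12, -3, 0, 0, 0, 0], [255, 15, -5, 0, 0, 0, 0], [255, 17, -7, 0, 0, 0, 0], [255, 17, -7, 0, 0, 0, 0]]}}

```text
time: 3.5
ee_pos: [0.58, -0.2044, 0.1691]
eef_rot: [-0.472, 0.526, 0.473, 0.526]
ft_force: [-0.2, 0.4, 0.1]
width: 0.0006
```

```bash
python3 - <<'E'
from h import *
im=camera('scene'); save('sc2',cv2.resize(im[150:240,320:440],(800,600),interpolation=2))
im=camera('wrist'); save('w4',cv2.resize(im[120:270,220:420],(800,600),interpolation=2))
s=read_state(); print(s['time'],s['ee_pos'],s['ft_force'])
E
```

```text
3.6 [ 0.57982891 -0.20452213  0.16941976] [-0.31080067 -0.13057891  0.16007333]
```

View pics/sc2.png

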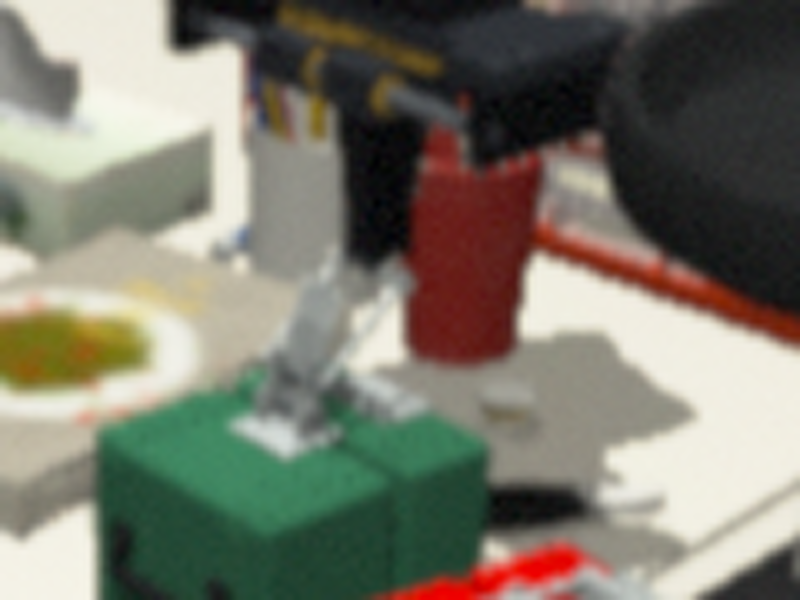

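View pics/w4.png

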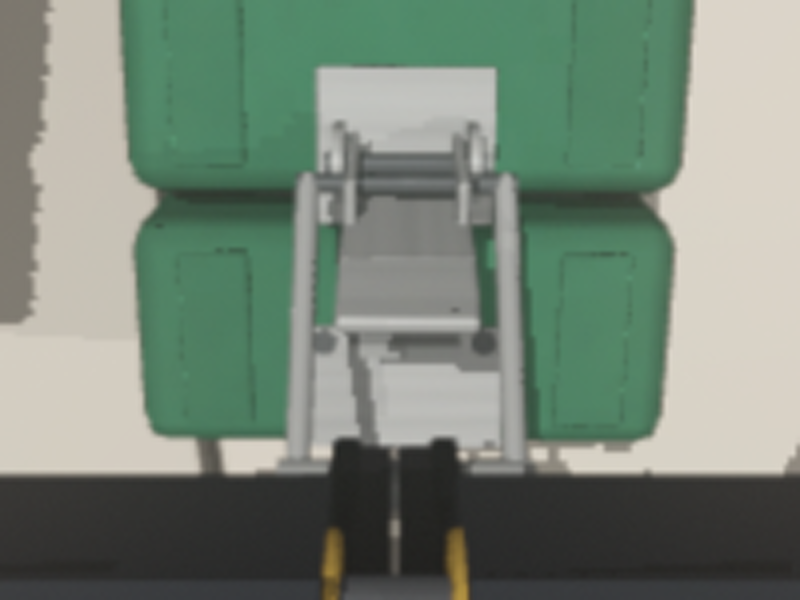

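Call:
{"fn": "arm_command", "kwargs": {"targets": [[255, 3, -3, 0, 0, 0, 0], [255, 6, -5, 0, 0, 0, 0], [255, 10, -7, 0, 0, 0, 0], [255, 14, -9, 0, 0, 0, 0], [255, 14, -9, 0, 0, 0, 0], [255, 14, -9, 0, 0, 0, 0]]}}

```text
time: 4.2
ee_pos: [0.5887, -0.2054, 0.1553]
eef_rot: [-0.472, 0.526, 0.473, 0.526]
ft_force: [-0.8, 0.2, -0.7]
width: 0.0007
```

```bash
python3 - <<'E'
from h import *
im=camera('scene'); save('sc3',cv2.resize(im[150:240,320:440],(800,600),interpolation=2))
im=camera('wrist'); save('w5',cv2.resize(im[120:270,220:420],(800,600),interpolation=2))
s=read_state(); print(s['time'],s['ee_pos'],s['ft_force'])
E
```

```text
4.3 [ 0.58885755 -0.2054908   0.15566922] [0.40281873 0.13597309 0.03229797]
```

View pics/sc3.png

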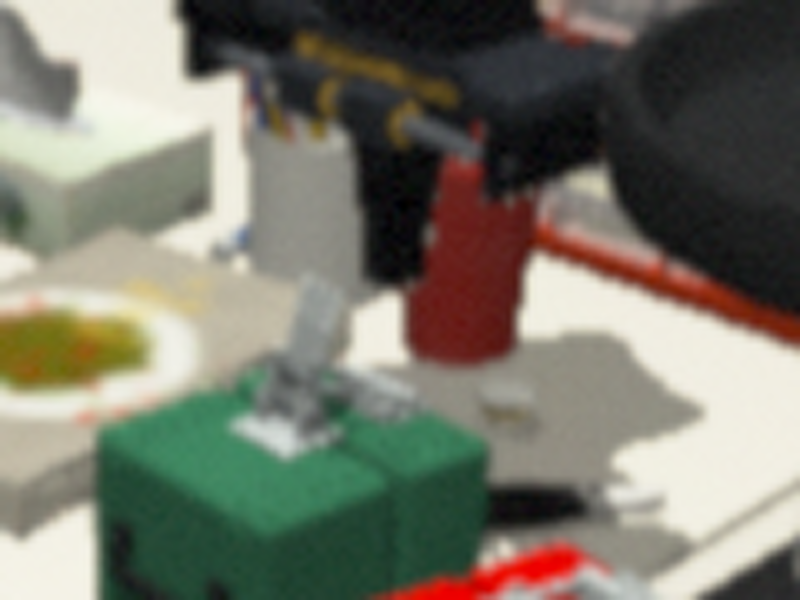

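View pics/w5.png

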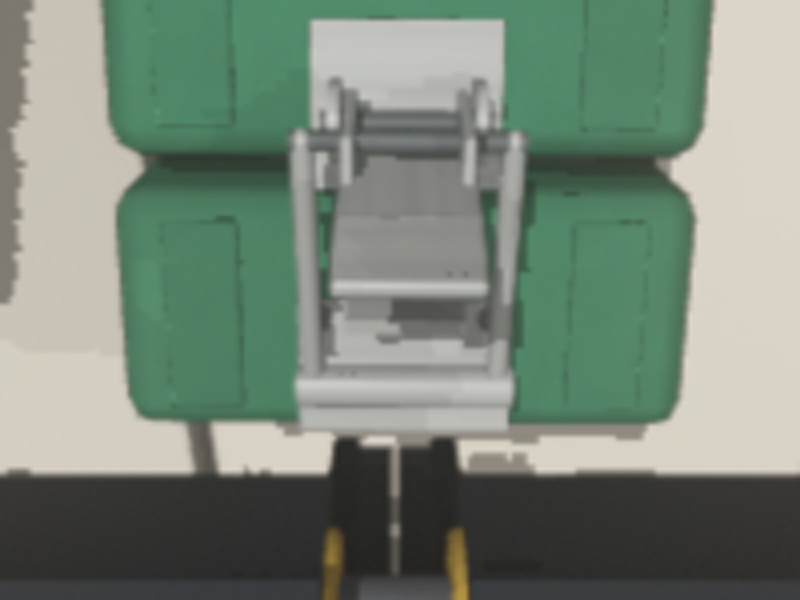

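```bash
python3 - <<'E'
from h import *
s=read_state()
q=lambda l:np.array(l,float)/4+[220,120]
a=np.radians(-6);cx=np.array([np.cos(a),np.sin(a)])
def f(n,l,z):
    P=onz('wrist',q(l),z,s); print(n,z,P.round(4)[:, :2].tolist(),'xc',((P[:,:2]-[.536,-.198])@cx*1000).round(1))
f('pivot',[[408,120]],.115); f('pin',[[408,142]],.130)
f('lip',[[408,360]],.115)
for z in(.108,.112,.116): f('bar',[[405,388]],z)
for z in(.15,.16,.166): f('tip',[[410,288]],z)
f('tabstart',[[410,216]],.155)
print(onz('wrist',q([[1,1]]),0.1,s)*0+ray('wrist',q([[1,1]]),s)[0])
E
python3 - <<'E'
import cv2
t=cv2.imread('pics/w5.png')[180:460,250:560]; cv2.imwrite('pics/w5b.png',cv2.resize(t,(660,600),interpolation=2))
E
```

```text
pivot 0.115 [[0.5364, -0.1979]] xc [0.4]
pin 0.13 [[0.5381, -0.1983]] xc [2.1]
lip 0.115 [[0.5793, -0.2024]] xc [43.6]
bar 0.108 [[0.5871, -0.2037]] xc [51.4]
bar 0.112 [[0.5857, -0.2036]] xc [50.]
bar 0.116 [[0.5843, -0.2035]] xc [48.6]
tip 0.15 [[0.5569, -0.2002]] xc [21.]
tip 0.16 [[0.5543, -0.2001]] xc [18.4]
tip 0.166 [[0.5527, -0.2]] xc [16.9]
tabstart 0.155 [[0.5452, -0.1991]] xc [9.2]
[[ 0.51337971 -0.19819479  0.31789086]]
```

View pics/w5b.png

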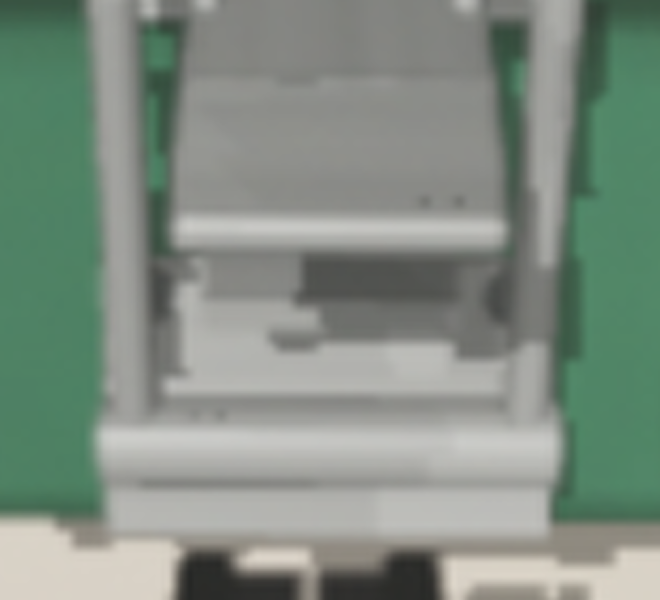

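Call:
{"fn": "arm_command", "kwargs": {"targets": [[255, 0, 12, 2, 0, 0, 0], [255, 0, 23, 2, 0, 0, 0], [255, 0, 30, 2, 0, 0, 0], [255, 0, 37, 2, 0, 0, 0], [255, 0, 37, 2, 0, 0, 0]]}}

```text
time: 4.8
ee_pos: [0.5519, -0.1995, 0.1561]
eef_rot: [-0.473, 0.526, 0.472, 0.526]
ft_force: [1.1, -0.7, 0.6]
width: 0.0004
```

```bash
cat > look.py <<'E'
from h import *
import sys
n=sys.argv[1]
s=read_state(); print(s['time'],s['ee_pos'].round(4),s['ft_force'].round(1))
v=s['ee_pos'][:2]-[.536,-.198]; a=np.radians(-6); print('xc',v@[np.cos(a),np.sin(a)]*1000,'yc',v@[-np.sin(a),np.cos(a)]*1000)
A=cv2.resize(camera('scene')[170:240,330:410],(400,350),interpolation=2)
B=cv2.resize(camera('top')[140:220,340:430],(394,350),interpolation=2)
save(n,np.hstack([A,B]))
E
python3 look.py l1
```

```text
4.8 [ 0.5519 -0.1995  0.1561] [ 1.1 -0.7  0.6]
xc 15.935225185575971 yc 0.1177130868407819
```

View pics/l1.png

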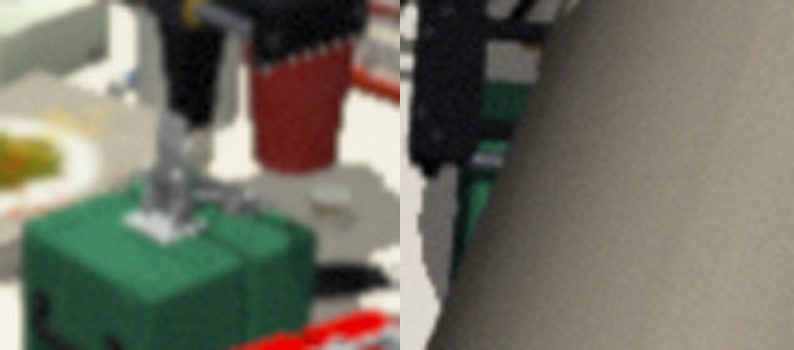

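Call:
{"fn": "arm_command", "kwargs": {"targets": [[255, 0, 8, 0, 0, 0, 0], [255, 1, 15, 0, 0, 0, 0], [255, 3, 21, 0, 0, 0, 0], [255, 5, 27, 0, 0, 0, 0], [255, 9, 32, 0, 0, 0, 0], [255, 13, 37, 0, 0, 0, 0], [255, 13, 37, 0, 0, 0, 0]]}}

```text
time: 5.6
ee_pos: [0.5149, -0.1953, 0.1423]
eef_rot: [-0.473, 0.526, 0.473, 0.526]
ft_force: [3.0, -0.8, 0.1]
width: 0.0006
```

```bash
python3 look.py l2; python3 - <<'E'
from h import *
save('w6',camera('wrist'))
E
```

```text
5.6 [ 0.5149 -0.1953  0.1423] [ 3.  -0.8  0.1]
xc -21.250992744137513 yc 0.4489279660238719
```

View pics/l2.png

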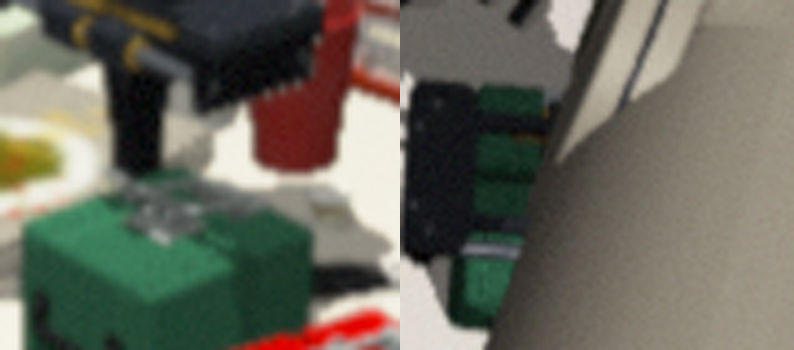

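View pics/w6.png

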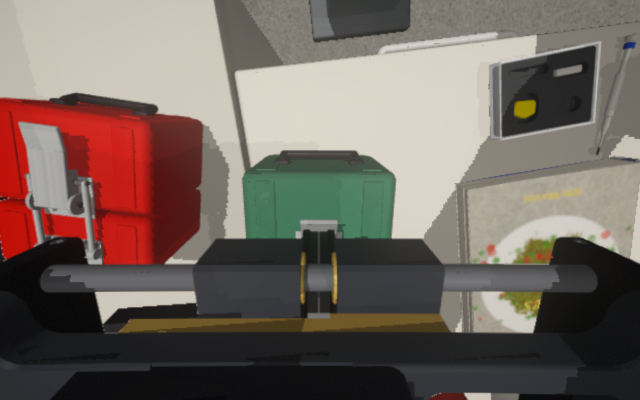

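Call:
{"fn": "arm_command", "kwargs": {"targets": [[255, 4, 4, 0, 0, 0, 0], [255, 8, 7, 0, 0, 0, 0], [255, 11, 9, 0, 0, 0, 0], [255, 14, 11, 0, 0, 0, 0], [255, 16, 13, 0, 0, 0, 0], [255, 16, 13, 0, 0, 0, 0]]}}

```text
time: 6.35
ee_pos: [0.5018, -0.1942, 0.1261]
eef_rot: [-0.472, 0.526, 0.473, 0.526]
ft_force: [0.6, -0.2, 0.6]
width: 0.0004
```

```bash
python3 look.py l3
```

```text
6.35 [ 0.5018 -0.1942  0.1261] [ 0.6 -0.2  0.6]
xc -34.448050900354865 yc 0.2366958604686683
```

View pics/l3.png

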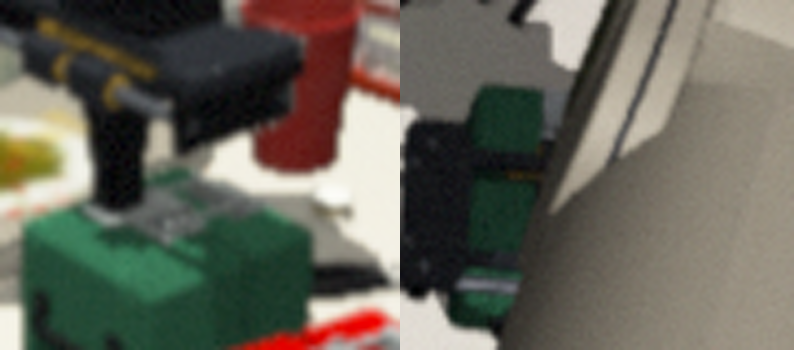

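Call:
{"fn": "arm_command", "kwargs": {"targets": [[255, 3, 1, 0, 0, 0, 0], [255, 5, 2, 0, 0, 0, 0], [255, 5, 2, 0, 0, 0, 0]]}}

```text
time: 6.75
ee_pos: [0.5009, -0.1941, 0.1219]
eef_rot: [-0.473, 0.526, 0.472, 0.526]
ft_force: [2.2, -0.1, 6.6]
width: 0.0006
```

Call:
{"fn": "arm_command", "kwargs": {"targets": [[255, 2, 0, 0, 0, 0, 0], [255, 3, 0, 0, 0, 0, 0], [255, 3, 0, 0, 0, 0, 0]]}}

```text
time: 7.05
ee_pos: [0.5011, -0.1942, 0.1206]
eef_rot: [-0.473, 0.525, 0.472, 0.527]
ft_force: [-6.6, 2.5, 25.0]
width: 0.0002
```

Call:
{"fn": "arm_command", "kwargs": {"targets": [[255, -5, 0, 0, 0, 0, 0], [255, -50, 0, 0, 0, 0, 0], [255, -100, -40, 0, 0, 0, 0], [255, -130, -90, 0, 0, 0, 0], [255, -130, -110, 0, 0, 0, 0], [255, -130, -110, 0, 0, 0, 0]]}}

```text
time: 7.65
ee_pos: [0.6135, -0.2045, 0.248]
eef_rot: [-0.474, 0.526, 0.473, 0.525]
ft_force: [-0.5, 1.1, -0.6]
width: 0.0004
```

```bash
python3 look.py l4;  python3 - <<'E'
from h import *
im=camera('wrist'); save('w7',im);save('w7c',cv2.resize(im[100:250,220:420],(800,600),interpolation=2))
E
```

```text
7.65 [ 0.6135 -0.2045  0.248 ] [-0.5  1.1 -0.6]
xc 77.77408247713382 yc 1.5959699419448687
```

View pics/l4.png

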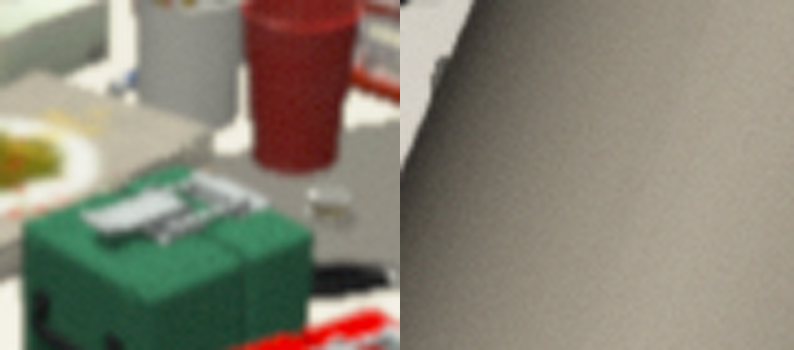

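View pics/w7.png

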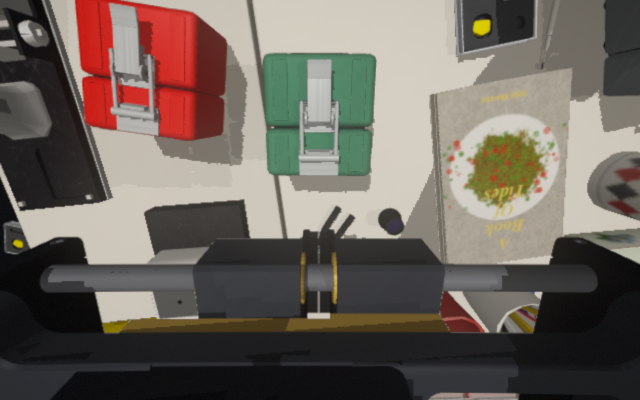

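View pics/w7c.png

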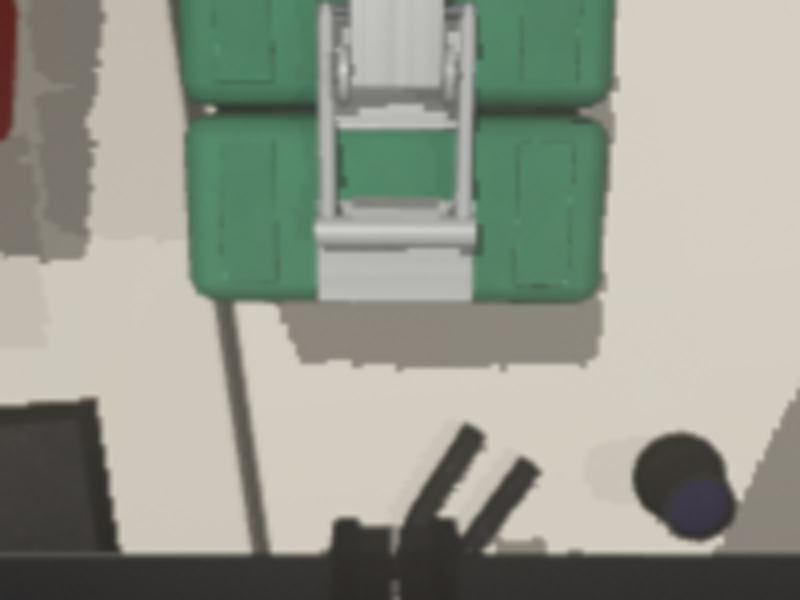

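The lever lies flat, at (320,85) in the wrist view. The bar sits against the far side of the lip at (318,157), and the seam is shut. The bystanders are where they were and the robot is clear, so I am handing in.

```bash
python3 -c "
from bench import close_job; print(close_job())"
```

```text
the job is handed in; nothing more can be done
None
```

The green case is latched shut, and the job is handed in at about 8 s of the 35 s limit. I pressed the loop's bar outward and down until it dropped behind the keeper lip. Then I swung the lever over centre and pressed it flat, ending on a hard stop at 25 N.

After backing the arm off, I checked with the wrist and scene cameras:
- **Latch:** the lever lies flat, the bar is seated against the far side of the lip, and the seam is closed.
- **Other things:** the arm never went near the grey case's latch, the foam case, the screwdriver or the red look-alike. The wrist view showed the red case unchanged. It caught only parts of the grey case, foam case and screwdriver, so I did not recheck the grey latch itself.
- **Failed checks:** the top camera's view was blocked by the arm in the last picture, so it confirmed nothing. No other check failed or disagreed.

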